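# Tap a drawer front onto the centre line and prick it

### The job

The loose wooden drawer front lies skewed on the marking fixture. Starting on its left long edge, tap it alternately on its left and right long edges, never pressing on its face, until both ends of its pencilled centre line lie on the fixture's scribed line to within about 5 mm; lengthwise leave it about where it is. Only then press the spring pedal fully down to its stop for a moment to prick the end of the panel, let the pedal come back up, and leave the panel on the line and the other things on the bench undisturbed.

Things in the scene. Friction and masses are not known exactly. Their poses are not given: they have to be found in the camera images.
- mark (a point): Middle of the scribed black line on the fixed white platen (300 mm in its x, 240 mm in its y); this point is on the platen's top, 20 mm above the bench. x runs along the line, away from the robot to the grey pricking head (70 mm wide, 60 mm high above the bench, near face 150 mm from here), whose steel pin moves along the line when the pedal is pressed. y left, z up.
- panel: Loose wooden slab on the platen, 200 mm long (x, to its far end), 120 wide (y, left), 36 high; 0.4-0.75 kg. Origin: centre of its underside. Starts turned 14-24 deg anticlockwise from above, its middle within 6 mm of the mark: far end too far left, near end too far right. Pushed near one end, square to its edge, it turns about a point some 50 mm past its centre: the other end swings back a little.
- panel_mid (a point): Centre of the panel, half-way up (18 mm above the platen). It should end within 12 mm of the mark lengthwise.
- panel_far (a point): Middle of the panel's far end (pricking-head side), half-way up, on its centre line, 100 mm from panel_mid. It should come over the scribed line.
- panel_near (a point): Middle of the panel's near end (robot side), half-way up, on its centre line, 100 mm from panel_mid. It should come over the scribed line.
- lip_left: Paler oak lipping, the panel's whole left long edge: 200 mm long, 10 mm thick, 36 mm high, its outer face 60 mm left of the panel's centre line. Fixed to the panel. Origin at the centre of its underside; axes as the panel's. Tap here first.
- lip_right: The same lipping on the right long edge, its outer face 60 mm right of the centre line.
- face: The panel's darker veneered top face between the lippings, 200 by 100 mm, 3 mm thick, with the pencil line. Fixed to the panel, flush with the lippings' tops; origin at the centre of its underside, 33 mm above the platen. Not to be pressed on.
- pedal (a joint): Hinge of the spring pedal, rad: 0 fully up (sprung), 0.24 at its stop. Counts as fully down above 0.21 and as up again below 0.03.
- pedal_pad (a point): Where to press: on top of the treadle, an aluminium plate 130 by 72 mm with rubber ribs, 100 mm from its hinge (at the far end), on its middle; up, it rises 14 deg towards the robot. x along the pedal to the hinge, z up. Pedal up, this point is about 59 mm above the bench; at the stop 24 mm lower. 5.5 N starts it, 10 N holds it down. Stands left or right of the fixture, on a base 95 mm wide.
- glue: Bystander: white glue bottle standing upright, 60 mm across, 170 mm high. Origin under its centre.
- mallet: Bystander: a hammer lying flat. Origin under its middle.
- bar_clamp: Bystander: a bar clamp lying flat, 300 mm long, about 120 mm wide, 35 mm high. Origin under its bar's middle.
- offcut: Bystander: an oak offcut 140 by 55 by 40 mm. Origin at the centre of its underside.
- try_square: Bystander: a try square lying flat, stock 110 mm, blade 160 mm, 18 mm high. Origin under the stock's middle.

How it is judged:
On the way, in this order (a step that is already met when the one before it is completed fails the run):
1. the panel is tapped on its left lipping (contact force between the fingers and lip_left above 0.3 N).
2. then it is tapped on its right lipping (contact force between the fingers and lip_right above 0.3 N).
3. the panel is at rest, untouched, with both ends of its centre line within 5 mm of the scribed line (y of panel_far in the frame of mark between -0.005 and 0.005 m and y of panel_near in the frame of mark between -0.005 and 0.005 m and x of panel_mid in the frame of mark between -0.012 and 0.012 m and linear speed of panel below 0.01 m/s and contact force between the fingers and panel below 0.1 N), for 0.2 s.
4. the pedal is pressed to its stop with the panel still on the line (y of panel_far in the frame of mark between -0.005 and 0.005 m and y of panel_near in the frame of mark between -0.005 and 0.005 m and x of panel_mid in the frame of mark between -0.012 and 0.012 m and value of joint pedal above 0.21 rad), for 0.15 s.
At the end, for the whole second after the job is handed in: The panel lies flat and at rest on the platen with both ends of its centre line within 5 mm of the scribed line and its middle within 12 mm of the mark lengthwise; the pedal has been fully down and is up again (y of panel_far in the frame of mark between -0.005 and 0.005 m and y of panel_near in the frame of mark between -0.005 and 0.005 m and x of panel_mid in the frame of mark between -0.012 and 0.012 m and linear speed of panel below 0.01 m/s and value of joint pedal below 0.03 rad and height (world z) of panel above 0.015 m and angle between panel's own z axis and vertical below 0.05 rad); the robot touches nothing.
It fails at once if the panel's face is pressed by the gripper with more than 3 N (contact force between the fingers and face above 3 N).
It fails at once if the pedal is pressed (past 0.1 rad) while the panel is off the line (value of joint pedal above 0.1 rad and not (y of panel_far in the frame of mark between -0.005 and 0.005 m and y of panel_near in the frame of mark between -0.005 and 0.005 m and x of panel_mid in the frame of mark between -0.012 and 0.012 m)).
It fails at once if the panel is lifted or tipped (height (world z) of panel above 0.03 m or angle between panel's own z axis and vertical above 0.15 rad).
It fails at once if a bystander is moved more than 30 mm (distance of any of glue, mallet, bar_clamp, offcut, try_square from where it was at the start of the episode above 0.03 m).
It also fails if it takes over 72 s, if anything falls off the work surface, if the arm or the gripper's body presses on something with over 40 N, if the wrist force passes 120 N, or if a joint passes its speed limit or range.

### The arm

A 7-joint arm with a two-finger parallel gripper is mounted at the origin on the work surface. World frame = base frame: x ahead of the robot, y to its left, z up, the work surface at z = 0. Lengths are in m, angles in rad, forces in N, time in s.
With the tool pointing down it reaches from about 0.4 to 0.85 m from the base axis. Payload 10.4 kg.
Tool frame: the origin (TCP) lies midway between the tips of the shut fingers; the grasp point (between the pads) lies 19 mm behind it; z points along the fingers, y is the line along which they close (so a half turn about z gives the same grasp; the last joint's range is limited). The gripper opens to 85 mm and grips with 20 to 120 N. Pads are 22 mm wide; open, the fingers measure 114 mm over their backs; the gripper's body (76 mm by 85 mm) begins 54 mm behind the grasp point. The pads swing forward as they close: fully open they stand 13 mm farther back than shut.
Start: joints at [-1.217, 0.332, -0.065, 1.46, 0.022, 1.35, -0.088], TCP at [0.23, 0.581, 0.231] pointing down, gripper open.
Joint ranges: [-2.6, 2.6], [-0.5, 2.12], [-1.47, 1.34], [0.16, 2.42], [-1.27, 4.41], [0.06, 2.06], [-2.6, 2.6]. Speed limits (rad/s): [2.22, 2.22, 2.79, 2.79, 3.14, 3.14, 3.14].

### API

Orientations are given as a unit quaternion [w, x, y, z].
In Python, from station import robot gives the robot as it stands. The module is installed in compiled form; this text tells all that it offers.
- The arm moves only by the tool drive_tool, never from a script. Its argument "targets" is text: rows parted by semicolons, each of 7 numbers parted by spaces: the finger opening in mm, from 0 to 85.4, then the shift along the tool's x, y, z in mm, then the turn, a rotation vector about the tool's x, y, z in rad. In form: jaw dx dy dz ax ay az; .... A call has 1 to 10 rows; each row is the pose to reach, as a shift and turn from the pose commanded when the call began, along the tool's axes at that moment; what a row does not reach only later rows make up. A row lasts 1/12 s, in which the tool goes at most 41.7 mm and 7.16 degrees, less where a joint would pass 70% of its speed; a pose out of reach is approached as far as the arm can. A call with a gripper value outside its range is refused whole. The fingers move at their own pace and stop on an object; the grip force is fixed at half the most. Time passes only in rows, so rows that repeat a pose let the fingers close. It gives the time, the measured TCP pose, the force, the opening and the grip force at its end, in the units of the state.
- robot.observe(): the state, without advancing time (a new reading comes with each control period).
- robot.camera(name): name is "side" or "top"; returns a dict with "img" (384x512x3 uint8, blue, green, red), "fx", "fy", "cx", "cy" (pixels), "eye" and "rotation" of the camera in the world. Camera axes: x right, y up, looking along -z (the intrinsics and any distortion apply to the point x, -y, -z); pixel columns grow to the right and rows downward; lengths in m; the calibration is good to about 2 mm. A picture is of the moment at which its call begins. There is no depth.
- robot.finish_job(): hands the job in; it is judged then, once.
The state is a dict: "time": time; "q": joint angles; "joint_vel": joint speeds; "effort": joint torques, N m; "ee_pos": TCP position; "tcp_rot": TCP orientation; "wrist_force": force on the tool from outside, world axes, zero at the start; "moment": the same for the moment, N m; "width": opening from 0.0 (shut) to 1.0 (fully open); "grip_force": force on a finger pad.
Only numpy, scipy, OpenCV 4.12 (cv2) and the standard library are available. Lean on these libraries where they do the work, as an engineer would, in place of code of your own. Each camera call takes 0.05 s, during which the arm holds its last target. There are 200 camera calls.

## Working session

There is one attempt and no reset: what is moved stays moved. The work goes in short steps, Python scripts to look and compute and a tool call to move; the robot and the scene stay as the last step left them, time stands still between calls to the robot, and variables do not carry over. Pictures are saved under pics/ and viewed, at most 10 in all, crops included, and the job is handed in when it is done.

Besides the shell and the picture viewer there is one more tool, called as a command line: name --argument value ..., lists and objects as JSON in quotes. drive_tool: Moves the arm, as the interface text tells. Its arguments: {"type":"object","properties":{"targets":{"type":"string"}},"required":["targets"]}

```bash
mkdir -p pics
cat > h.py <<'E'
import numpy as np, cv2
from station import robot
def ray(c,u,v):
    d=np.array([(u-c["cx"])/c["fx"],-(v-c["cy"])/c["fy"],-1.0]); return np.array(c["eye"]),R(c)@d
def R(c): return np.array(c["rotation"]).reshape(3,3)
def plane(c,u,v,z):
    e,d=ray(c,u,v); return e+d*(z-e[2])/d[2]
E
python3 - <<'E'
from h import *
for n in("top","side"):
    c=robot.camera(n); cv2.imwrite(f"pics/{n}0.png",c["img"]); print(n,c.keys(),c["fx"],c["fy"],c["cx"],c["cy"],c["eye"],c["rotation"])
print(robot.observe())
E
```

```text
top dict_keys(['img', 'fx', 'fy', 'cx', 'cy', 'eye', 'rotation']) 357.0432717847548 357.0432717847548 262.71464799051597 189.7752009378465 [ 0.4098252  -0.00184145  1.12849308] [-0.69862388 -0.02650072  0.02273915  0.71463649]
side dict_keys(['img', 'fx', 'fy', 'cx', 'cy', 'eye', 'rotation']) 450.28082348341786 450.28082348341786 266.4960149718883 194.1627141265771 [-0.0620478  -0.94701015  0.87671057] [ 0.86396839  0.43465553 -0.12194054 -0.22307776]
{'time': 0.1, 'q': array([-1.21658795,  0.33281626, -0.06468663,  1.46088082,  0.02160097,
        1.34993197, -0.08848985]), 'joint_vel': array([ 1.11821492e-03, -1.44272851e-03,  3.66572544e-04, -1.19920804e-03,
       -3.50011682e-04, -2.21446520e-04, -8.14113369e-05]), 'effort': array([ 3.40950910e-04, -6.26747203e+01,  4.85239585e-02, -3.92428851e+01,
        1.61839044e-02,  7.06361403e-03,  2.29517440e-05]), 'ee_pos': array([0.22985215, 0.58081481, 0.23057953]), 'tcp_rot': array([-9.19734983e-05,  1.87282959e-01,  9.82305779e-01, -6.64162013e-04]), 'wrist_force': array([-0.28850906, -0.28832615, -0.37603854]), 'moment': array([ 0.01212437, -0.01050599, -0.01666543]), 'grip_force': 0.0, 'width': 0.9963977740155061}
```

View pics/top0.png

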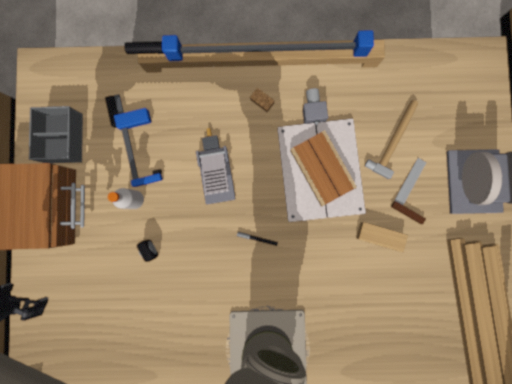

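View pics/side0.png

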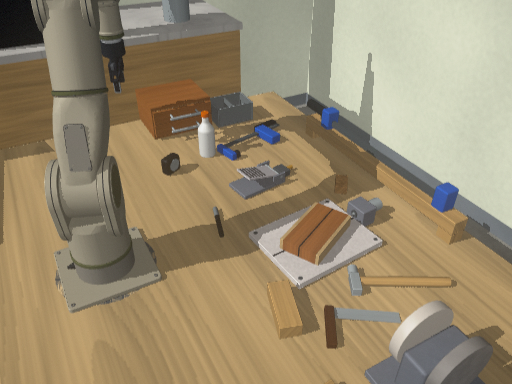

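The top view shows the platen about (322,170), with the panel on it at (323,167) and the head at (315,105). The pedal is left of the fixture at (215,175), the offcut at (383,235), the square at (410,195) and the mallet at (390,140). Next I'll enlarge a crop and measure.

```bash
sed -i 's/^def R(c).*/from scipy.spatial.transform import Rotation as Ro\ndef R(c): q=np.array(c["rotation"]); return Ro.from_quat(q[[1,2,3,0]]).as_matrix()/' h.py
python3 - <<'E'
from h import *
c=robot.camera("top"); im=c["img"]
cv2.imwrite("pics/crop1.png",cv2.resize(im[80:230,190:390],None,fx=4,fy=4,interpolation=cv2.INTER_CUBIC))
hsv=cv2.cvtColor(im,cv2.COLOR_BGR2HSV)
for p in [(290,140),(350,200),(310,150),(330,165),(322,180),(300,165),(345,180),(318,172)]: print(p,hsv[p[1],p[0]],im[p[1],p[0]])
print(plane(c,322,170,.02),plane(c,215,175,.06),plane(c,268,360,0))
E
```

```text
(290, 140) [  9  17 197] [184 188 197]
(350, 200) [  6  18 200] [186 189 200]
(310, 150) [ 13 149 156] [ 65 104 156]
(330, 165) [ 14 158 157] [ 60 106 157]
(322, 180) [ 14 150 162] [ 67 112 162]
(300, 165) [ 17  89 166] [108 141 166]
(345, 180) [ 13 153 152] [ 61 101 152]
(318, 172) [ 14 151 159] [ 65 108 159]
[ 0.54484219 -0.18319041  0.02      ] [0.5322985  0.14564476 0.06      ] [-0.03483629 -0.00117808  0.        ]
```

View pics/crop1.png

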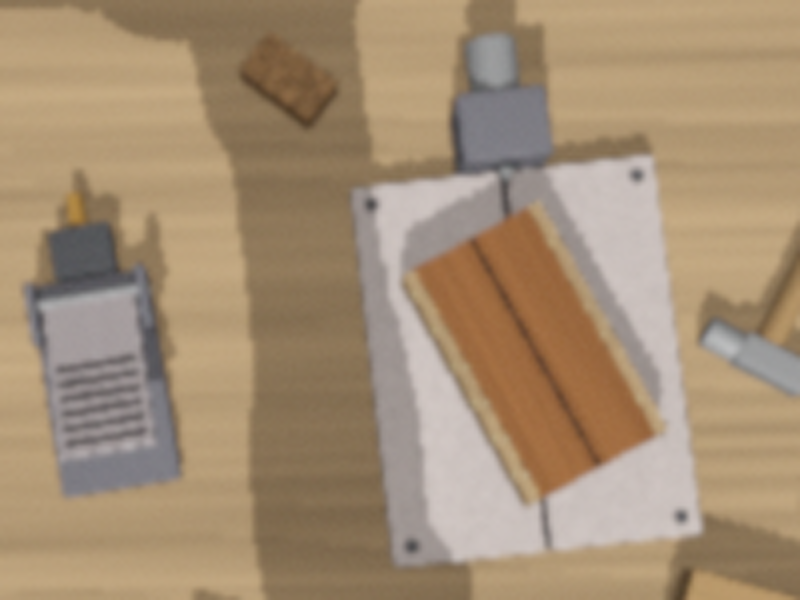

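The crop shows the scribed line running from (505,170) to (548,548), and screws at (370,203), (637,174), (681,516) and (411,546). The panel's face corners are near (410,278), (540,205), (660,430) and (530,500), and the pedal ribs are about (103,403).

```bash
cat >> h.py <<'E'
def platen(c):
    "mark origin, yaw from low-saturation platen mask"
    im=cv2.resize(c["img"],None,fx=4,fy=4,interpolation=cv2.INTER_LINEAR)
    hsv=cv2.cvtColor(im,cv2.COLOR_BGR2HSV)
    m=((hsv[...,1]<55)&(hsv[...,2]>115)).astype(np.uint8); m[:,:1080]=0; m[:,1480:]=0; m[:472]=0; m[920:]=0
    m=cv2.morphologyEx(m,cv2.MORPH_OPEN,np.ones((25,25)))
    cs,_=cv2.findContours(m,0,1); k=max(cs,key=cv2.contourArea)
    p=cv2.boxPoints(cv2.minAreaRect(cv2.convexHull(k)))
    return np.array([plane(c,(u+.5)/4-.5,(v+.5)/4-.5,.02)[:2] for u,v in p])
def face(c,mark,yaw):
    im=cv2.resize(c["img"],None,fx=4,fy=4,interpolation=cv2.INTER_LINEAR)
    hsv=cv2.cvtColor(im,cv2.COLOR_BGR2HSV)
    m=((hsv[...,1]>125)&(hsv[...,2]<185)).astype(np.uint8); m[:,:1110]=0; m[:,1480:]=0; m[:480]=0; m[900:]=0
    m=cv2.morphologyEx(m,cv2.MORPH_CLOSE,np.ones((21,21)));m=cv2.morphologyEx(m,cv2.MORPH_OPEN,np.ones((15,15)))
    cs,_=cv2.findContours(m,0,1); k=max(cs,key=cv2.contourArea)
    q=np.array([plane(c,(u+.5)/4-.5,(v+.5)/4-.5,.056)[:2] for u,v in k[:,0]]).astype(np.float32)
    (cx,cy),sz,_=r=cv2.minAreaRect(q); b=cv2.boxPoints(r)
    e=[b[1]-b[0],b[2]-b[1]]; e=max(e,key=np.linalg.norm); e=e*np.sign(e[0]); th=np.arctan2(e[1],e[0])
    M=cv2.moments(q*1000); ctr=np.array([M["m10"],M["m01"]])/M["m00"]/1000
    cs_,s=np.cos(yaw),np.sin(yaw); l=np.array([[cs_,s],[-s,cs_]])@(ctr-mark)*1000
    d=th-yaw
    print("panel world",ctr.round(4),"size",np.round(sz,4),"th",th.round(4),"rel deg",np.degrees(d).round(2),"mid",l.round(1),"far y",(l[1]+100*np.sin(d)).round(1),"near y",(l[1]-100*np.sin(d)).round(1))
    return ctr,th
E
python3 - <<'E'
from h import *
c=robot.camera("top")
P=platen(c); print(P.round(4), P.mean(0), np.linalg.norm(np.diff(P,axis=0),axis=1))
def w(u,v,z): return plane(c,190+(u+.5)/4-.5,80+(v+.5)/4-.5,z)[:2]
S=np.array([w(*p,.02) for p in [(370,203),(637,174),(681,516),(411,546)]]); print("screws",S.round(4),S.mean(0))
C=np.array([w(*p,.02) for p in [(352,188),(655,152),(704,532),(395,566)]]); print("corners",C.mean(0))
a,b=w(505,170,.02),w(548,548,.02); print("line",a,b,np.arctan2(*(a-b)[::-1]))
for X in(S,C):
    d=X[0]+X[1]-X[2]-X[3]; print("yaw",np.arctan2(d[1],d[0]))
mark=S.mean(0); face(c,mark,np.arctan2(*(a-b)[::-1]))
print("pedal ribs",w(103,403,.059),"rib corners",[w(*p,.06).round(3) for p in[(57,370),(135,355),(150,440),(67,450)]],"plate",[w(*p,z).round(3) for p,z in[((35,290),.04),((145,272),.04),((155,440),.07),((62,462),.07)]], "base",[w(*p,.0).round(3) for p in [(65,495),(180,475)]])
E
```

```text
[[ 0.688  -0.0454]
 [ 0.7105 -0.2906]
 [ 0.4065 -0.3124]
 [ 0.3845 -0.0719]] [ 0.54740076 -0.18009927] [0.24618027 0.30479825 0.24152637]
screws [[ 0.6732 -0.0621]
 [ 0.6913 -0.2727]
 [ 0.4219 -0.2962]
 [ 0.4034 -0.0867]] [ 0.54744537 -0.17944842]
corners [ 0.5478669  -0.18080865]
line [ 0.69701584 -0.16907284] [ 0.39948166 -0.1925457 ] 0.07872824365495443
yaw 0.08896109648331854
yaw 0.08617995244299882
panel world [ 0.5484 -0.1813] size [0.194  0.0979] th 0.4778 rel deg 22.87 mid [ 0.8 -1.9] far y 36.9 near y -40.8
pedal ribs [0.51611887 0.14486703] rib corners [array([0.542, 0.179]), array([0.552, 0.12 ]), array([0.487, 0.11 ]), array([0.481, 0.172])] plate [array([0.607, 0.199]), array([0.619, 0.114]), array([0.487, 0.105]), array([0.472, 0.174])] base [array([0.45 , 0.184]), array([0.463, 0.093])]
```

Run:
```python
from h import *
c=robot.camera("top"); g=cv2.cvtColor(c["img"],cv2.COLOR_BGR2GRAY).astype(float)
pts=[]
for v in list(range(126,131))+list(range(208,216)):
    u0=int(round(190+(505+43*((v-80)*4-170)/378)/4)); s=g[v,u0-4:u0+5]; x=np.arange(u0-4,u0+5)
    b=np.interp(x,[x[0],x[-1]],[s[0],s[-1]]); d=np.clip(b-s-8,0,None)
    print(v,u0,s.astype(int),round((d*x).sum()/max(d.sum(),1),2)); pts.append(plane(c,(d*x).sum()/max(d.sum(),1),v,.02)[:2])
pts=np.array(pts); k=np.polyfit(pts[:,0],pts[:,1],1); print("yaw",np.arctan(k[0]),"y at .5479",np.polyval(k,.5479), (pts[:,1]-np.polyval(k,pts[:,0])).round(4))
```

```text
126 317 [150 136  97  88 121 140 145 146 144] 315.7
127 317 [145 136  99  88 126 143 146 145 144] 315.7
128 317 [145 137 103  89 127 144 147 144 144] 315.73
129 317 [146 140 108  90 122 143 144 145 143] 315.84
130 317 [147 140 112  86 114 137 145 145 146] 316.0
208 326 [193 193 183 140 128 174 190 193 196] 325.68
209 326 [194 194 184 140 124 172 191 195 196] 325.71
210 326 [194 195 188 150 126 170 191 195 195] 325.83
211 326 [195 196 189 154 125 162 188 194 194] 325.93
212 326 [195 195 190 158 122 155 184 194 194] 326.06
213 327 [196 190 167 126 144 182 193 195 196] 326.26
214 327 [196 193 176 134 139 179 194 196 197] 326.45
215 327 [196 193 183 142 141 178 194 198 197] 326.58
yaw 0.08783251810455979 y at .5479 -0.17968337244565405 [-0.0005 -0.0001  0.0002  0.0003  0.0001 -0.0001  0.0001  0.0002  0.0002
  0.0002 -0.0001 -0.0002 -0.0003]
```

drive_tool --targets "0 -273 -232 0 0 0 -0.465;0 -546 -465 0 0 0 -0.465;0 -546 -465 0 0 0 -0.465;0 -546 -465 0 0 0 -0.465;0 -546 -465 0 0 0 -0.465;0 -546 -465 0 0 0 -0.465;0 -546 -465 0 0 0 -0.465;0 -546 -465 0 0 0 -0.465;0 -546 -465 0 0 0 -0.465;0 -546 -465 0 0 0 -0.465"

```text
time: 1.08
ee_pos: [0.4256, 0.2121, 0.2315]
tcp_rot: [0.0, -0.044, 0.999, 0.0]
wrist_force: [1.6, 1.2, 0.4]
width: -0.001
grip_force: 0.0
```

```bash
cat >> h.py <<'E'
MARK=np.array([.5477,-.1797]); YAW=.0878
def st():
    s=robot.observe(); q=s["tcp_rot"]; r=Ro.from_quat(np.array(q)[[1,2,3,0]]).as_matrix()
    A=np.array([[np.cos(YAW),np.sin(YAW)],[-np.sin(YAW),np.cos(YAW)]])
    print("t",round(s["time"],2),"TCP mark mm",(A@(s["ee_pos"][:2]-MARK)*1000).round(1),"z",round(s["ee_pos"][2]*1000,1),"toolx ang err",round(np.arctan2(r[1,0],r[0,0])-YAW+np.pi,4),"tilt",r[:2,2].round(3),"F mark",(A@s["wrist_force"][:2]).round(2),round(s["wrist_force"][2],2),"w",round(s["width"],3))
E
python3 -c "
from h import *
st()"
```

```text
t 1.08 TCP mark mm [-87.3 401. ] z 231.5 toolx ang err 0.0004 tilt [0.    0.001] F mark [1.66 1.04] 0.39 w -0.001
```

drive_tool --targets "0 -117 -275 0 0 0 0;0 -117 -275 0 0 0 0;0 -117 -275 0 0 0 0;0 -117 -275 0 0 0 0;0 -117 -275 0 0 0 0;0 -117 -275 0 0 0 0;0 -117 -275 0 0 0 0;0 -117 -275 0 0 0 0;0 -117 -275 30 0 0 0;0 -117 -275 70 0 0 0"

```text
time: 1.92
ee_pos: [0.5683, -0.0509, 0.1633]
tcp_rot: [0.003, -0.043, 0.999, -0.0]
wrist_force: [1.2, 1.3, 0.2]
width: -0.002
grip_force: 0.0
```

```bash
python3 -c "
from h import *
st()
c=robot.camera('top'); cv2.imwrite('pics/t2.png',cv2.resize(c['img'][80:230,190:390],None,fx=4,fy=4)); face(c,MARK,YAW)"
```

```text
t 1.92 TCP mark mm [ 31.8 126.5] z 163.3 toolx ang err -0.0018 tilt [0.006 0.   ] F mark [1.31 1.23] 0.17 w -0.002
panel world [ 0.5242 -0.2031] size [0.1731 0.0974] th 0.4745 rel deg 22.16 mid [-25.4 -21.2] far y 16.5 near y -59.0
```

View pics/t2.png

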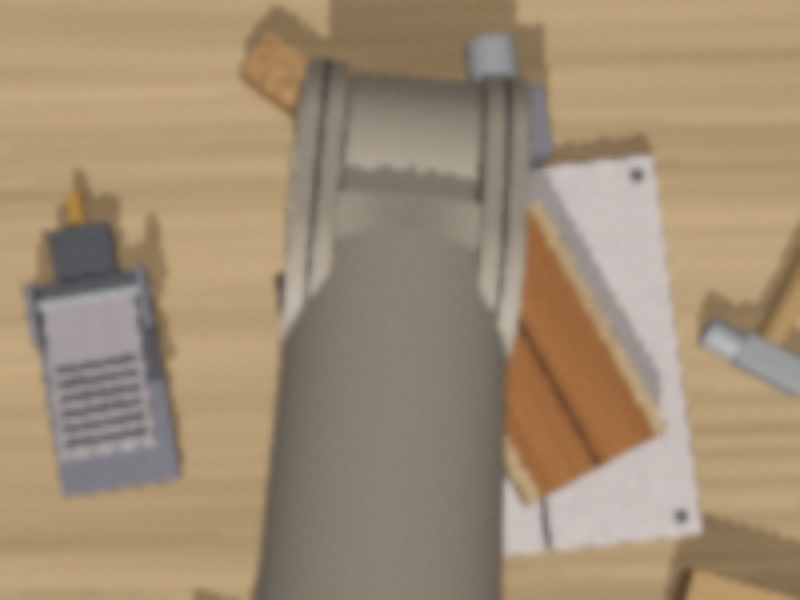

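The arm covers the panel's left half here (crop x 280-525), so I'll have to back off to measure. I'll go down and tap the left edge.

drive_tool --targets "0 2 -1 40 0 0 0;0 2 -1 80 0 0 0;0 2 -1 120 0 0 0;0 2 -1 125 0 0 0;0 2 -1 125 0 0 0;0 -4 -13 125 0 0 0;0 -6 -17 125 0 0 0;0 -6 -20 125 0 0 0;0 -7 -23 125 0 0 0;0 -8 -25 125 0 0 0"

```text
time: 2.8
ee_pos: [0.5767, -0.0743, 0.0375]
tcp_rot: [0.001, -0.044, 0.999, 0.0]
wrist_force: [-0.3, 0.0, -0.1]
width: 0.003
grip_force: 0.0
```

```bash
python3 -c "
from h import *
st()"
```

```text
t 2.8 TCP mark mm [ 38.1 102.4] z 37.5 toolx ang err -0.0002 tilt [0.002 0.   ] F mark [-0.29  0.05] -0.13 w 0.003
```

drive_tool --targets "0 -1 -3 0 0 0 0;0 -2 -6 0 0 0 0;0 -3 -9 0 0 0 0;0 -3 -9 0 0 0 0"

```text
time: 3.13
ee_pos: [0.5801, -0.0824, 0.0364]
tcp_rot: [0.0, -0.044, 0.999, 0.0]
wrist_force: [0.4, 0.2, 1.6]
width: 0.004
grip_force: 0.4
```

```bash
python3 -c "
from h import *
st()"
```

```text
t 3.13 TCP mark mm [40.8 94.1] z 36.4 toolx ang err 0.0004 tilt [0.    0.001] F mark [0.42 0.13] 1.61 w 0.004
```

drive_tool --targets "0 -1 -3 0 0 0 0;0 -2 -6 0 0 0 0;0 -3 -9 0 0 0 0;0 -4 -12 0 0 0 0;0 -4 -15 0 0 0 0;0 -5 -18 0 0 0 0;0 -5 -18 0 0 0 0"

```text
time: 3.72
ee_pos: [0.5866, -0.1008, 0.0364]
tcp_rot: [0.0, -0.044, 0.999, -0.0]
wrist_force: [0.2, 1.8, -0.0]
width: -0.001
grip_force: 0.7
```

drive_tool --targets "0 4 15 0 0 0 0;0 5 35 0 0 0 0;0 5 70 0 0 0 0;0 5 105 0 0 0 0;0 5 145 -20 0 0 0;0 5 175 -60 0 0 0;0 5 175 -100 0 0 0;0 5 175 -100 0 0 0"

```text
time: 4.38
ee_pos: [0.5685, 0.0761, 0.1423]
tcp_rot: [0.004, -0.045, 0.999, 0.001]
wrist_force: [0.9, -0.0, 1.1]
width: 0.001
grip_force: 0.0
```

```bash
python3 -c "
from h import *
st()
c=robot.camera('top'); face(c,MARK,YAW)"
```

```text
t 4.38 TCP mark mm [ 43.1 253. ] z 142.3 toolx ang err 0.0031 tilt [0.007 0.002] F mark [ 0.91 -0.13] 1.14 w 0.001
panel world [ 0.5469 -0.1966] size [0.194  0.0979] th 0.3674 rel deg 16.02 mid [ -2.3 -16.8] far y 10.8 near y -44.4
```

drive_tool --targets "0 93 -389 0 0 0 0;0 93 -389 0 0 0 0;0 93 -389 0 0 0 0;0 93 -389 0 0 0 0;0 93 -389 0 0 0 0;0 93 -389 0 0 0 0;0 93 -389 0 0 0 0;0 93 -389 0 0 0 0;0 93 -389 0 0 0 0;0 93 -389 0 0 0 0"

```text
time: 5.27
ee_pos: [0.5044, -0.3279, 0.1361]
tcp_rot: [-0.001, -0.041, 0.999, -0.001]
wrist_force: [-0.8, -0.7, 0.1]
width: 0.004
grip_force: 0.0
```

```bash
python3 -c "
from h import *
st()"
```

```text
t 5.27 TCP mark mm [ -56.1 -143.8] z 136.1 toolx ang err -0.0053 tilt [-0.001 -0.003] F mark [-0.84 -0.66] 0.13 w 0.004
```

drive_tool --targets "0 0 0 0 0 0 0;0 0 0 40 0 0 0;0 0 0 80 0 0 0;0 0 0 104 0 0 0;0 0 0 104 0 0 0;0 0 0 104 0 0 0"

```text
time: 5.77
ee_pos: [0.5063, -0.3221, 0.0316]
tcp_rot: [-0.001, -0.044, 0.999, 0.0]
wrist_force: [0.3, -1.0, 1.2]
width: -0.001
grip_force: 0.0
```

```bash
python3 -c "
from h import *
st()"
```

```text
t 5.77 TCP mark mm [ -53.8 -138.2] z 31.6 toolx ang err -0.0007 tilt [-0.003  0.   ] F mark [ 0.26 -1.02] 1.17 w -0.001
```

drive_tool --targets "0 2 10 -4 0 0 0;0 4 20 -4 0 0 0;0 5 26 -4 0 0 0;0 6 29 -4 0 0 0;0 7 32 -4 0 0 0;0 7 35 -4 0 0 0;0 8 38 -4 0 0 0;0 9 42 -4 0 0 0;0 9 45 -4 0 0 0;0 10 48 -4 0 0 0"

```text
time: 6.6
ee_pos: [0.4935, -0.2758, 0.0371]
tcp_rot: [0.001, -0.044, 0.999, -0.001]
wrist_force: [0.2, -6.0, 4.7]
width: -0.002
grip_force: 2.7
```

drive_tool --targets "0 0 0 0 0 0 0;0 -1 -10 0 0 0 0;0 -4 -40 0 0 0 0;0 -4 -80 -10 0 0 0;0 -4 -120 -50 0 0 0;0 -4 -140 -80 0 0 0;0 -4 -140 -80 0 0 0;0 -4 -140 -80 0 0 0"

```text
time: 7.27
ee_pos: [0.51, -0.4176, 0.119]
tcp_rot: [0.002, -0.043, 0.999, -0.002]
wrist_force: [0.2, 0.3, -0.2]
width: 0.001
grip_force: 0.0
```

```bash
python3 -c "
from h import *
st()
c=robot.camera('top'); face(c,MARK,YAW); cv2.imwrite('pics/t3.png',cv2.resize(c['img'][80:230,230:430],None,fx=4,fy=4))"
```

```text
t 7.27 TCP mark mm [ -58.5 -233.7] z 119.0 toolx ang err -0.0025 tilt [ 0.003 -0.003] F mark [0.19 0.25] -0.22 w 0.001
panel world [ 0.5478 -0.1844] size [0.1942 0.0984] th 0.2446 rel deg 8.99 mid [-0.3 -4.7] far y 11.0 near y -20.3
```

View pics/t3.png

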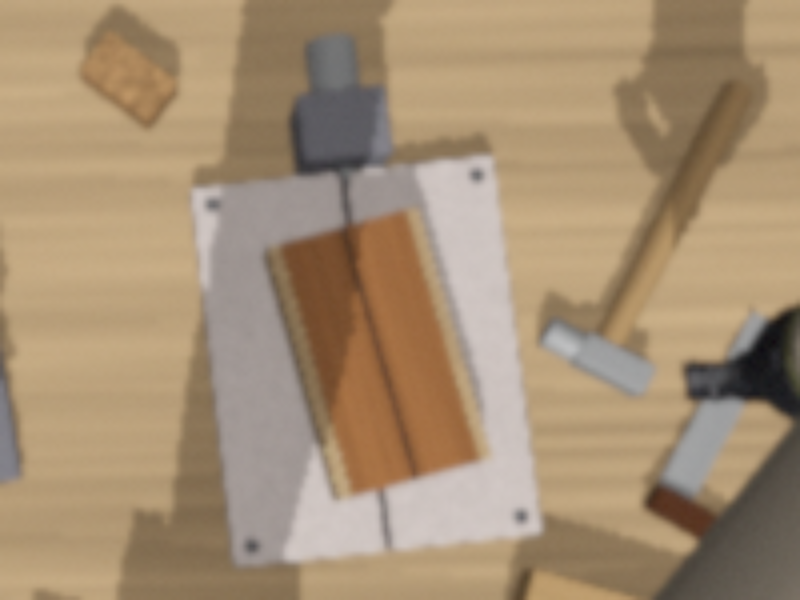

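drive_tool --targets "0 -115 351 -10 0 0 0;0 -115 351 -10 0 0 0;0 -115 351 -10 0 0 0;0 -115 351 -10 0 0 0;0 -115 351 -10 0 0 0;0 -115 351 -10 0 0 0;0 -115 351 -10 0 0 0;0 -115 351 -10 0 0 0;0 -115 351 -10 0 0 0;0 -115 351 -10 0 0 0"

```text
time: 8.15
ee_pos: [0.5938, -0.0422, 0.1244]
tcp_rot: [-0.001, -0.051, 0.999, 0.003]
wrist_force: [-0.2, 1.6, -0.3]
width: -0.002
grip_force: 0.0
```

drive_tool --targets "0 0 0 10 0 0 0;0 0 0 50 0 0 0;0 0 0 90 0 0 0;0 0 0 90 0 0 0;0 0 0 90 0 0 0"

```text
time: 8.57
ee_pos: [0.5908, -0.0547, 0.034]
tcp_rot: [-0.003, -0.044, 0.999, -0.0]
wrist_force: [-0.2, 0.1, 1.0]
width: 0.002
grip_force: 0.0
```

```bash
python3 -c "
from h import *
st()"
```

```text
t 8.57 TCP mark mm [ 53.8 120.7] z 34.0 toolx ang err -0.0005 tilt [-0.006 -0.001] F mark [-0.23  0.16] 1.01 w 0.002
```

drive_tool --targets "0 -3 -15 -3 0 0 0;0 -5 -28 -3 0 0 0;0 -6 -34 -3 0 0 0;0 -6 -37 -3 0 0 0;0 -7 -40 -3 0 0 0;0 -7 -43 -3 0 0 0;0 -7 -46 -3 0 0 0;0 -7 -48 -3 0 0 0;0 -7 -48 -3 0 0 0"

```text
time: 9.32
ee_pos: [0.6053, -0.1004, 0.0397]
tcp_rot: [0.001, -0.045, 0.999, 0.0]
wrist_force: [2.1, 4.7, 1.1]
width: -0.0
grip_force: 1.7
```

drive_tool --targets "0 0 10 0 0 0 0;0 0 40 0 0 0 0;0 0 80 0 0 0 0;0 0 120 -20 0 0 0;0 0 160 -60 0 0 0;0 0 180 -90 0 0 0;0 0 180 -90 0 0 0;0 0 180 -90 0 0 0"

```text
time: 9.98
ee_pos: [0.5897, 0.0817, 0.1321]
tcp_rot: [0.002, -0.046, 0.999, 0.001]
wrist_force: [0.8, -0.7, 0.3]
width: 0.001
grip_force: 0.0
```

```bash
python3 -c "
from h import *
st()
c=robot.camera('top'); face(c,MARK,YAW)"
```

```text
t 9.98 TCP mark mm [ 64.7 256.7] z 132.1 toolx ang err 0.0049 tilt [0.004 0.002] F mark [ 0.79 -0.74] 0.34 w 0.001
panel world [ 0.5472 -0.1885] size [0.1942 0.0971] th 0.2111 rel deg 7.06 mid [-1.2 -8.7] far y 3.6 near y -21.0
```

drive_tool --targets "0 137 -385 0 0 0 0;0 137 -385 0 0 0 0;0 137 -385 0 0 0 0;0 137 -385 0 0 0 0;0 137 -385 0 0 0 0;0 137 -385 0 0 0 0;0 137 -385 0 0 0 0;0 137 -385 0 0 0 0;0 137 -385 0 0 0 0;0 137 -385 0 0 0 0"

```text
time: 10.87
ee_pos: [0.4825, -0.3218, 0.1278]
tcp_rot: [-0.001, -0.042, 0.999, -0.0]
wrist_force: [0.1, -0.1, 1.1]
width: 0.003
grip_force: 0.0
```

drive_tool --targets "0 0 0 0 0 0 0;0 0 0 0 0 0 0;0 0 0 40 0 0 0;0 0 0 80 0 0 0;0 0 0 96 0 0 0;0 0 0 96 0 0 0"

```text
time: 11.37
ee_pos: [0.4828, -0.3151, 0.0281]
tcp_rot: [-0.004, -0.044, 0.999, 0.002]
wrist_force: [-0.4, -0.3, -0.5]
width: 0.004
grip_force: 0.0
```

```bash
python3 -c "
from h import *
st()"
```

```text
t 11.37 TCP mark mm [ -76.5 -129.2] z 28.1 toolx ang err 0.0008 tilt [-0.008  0.003] F mark [-0.42 -0.24] -0.47 w 0.004
```

drive_tool --targets "0 -1 10 -7 0 0 0;0 -1 22 -7 0 0 0;0 -1 30 -7 0 0 0;0 0 34 -7 0 0 0;0 0 38 -7 0 0 0;0 0 42 -7 0 0 0;0 1 46 -7 0 0 0;0 1 50 -7 0 0 0;0 1 53 -7 0 0 0;0 1 53 -7 0 0 0"

```text
time: 12.2
ee_pos: [0.4804, -0.2647, 0.0404]
tcp_rot: [-0.0, -0.044, 0.999, -0.0]
wrist_force: [-1.2, -3.1, 2.4]
width: 0.001
grip_force: 1.3
```

drive_tool --targets "0 0 -10 0 0 0 0;0 0 -40 0 0 0 0;0 0 -80 -10 0 0 0;0 0 -120 -50 0 0 0;0 0 -160 -80 0 0 0;0 0 -160 -90 0 0 0;0 0 -160 -90 0 0 0"

```text
time: 12.78
ee_pos: [0.4945, -0.4309, 0.1352]
tcp_rot: [0.002, -0.042, 0.999, -0.003]
wrist_force: [0.4, -0.8, 0.7]
width: 0.001
grip_force: 0.0
```

```bash
python3 -c "
from h import *
st()
c=robot.camera('top'); face(c,MARK,YAW)"
```

```text
t 12.78 TCP mark mm [ -75.  -245.5] z 135.2 toolx ang err -0.0043 tilt [ 0.005 -0.006] F mark [ 0.31 -0.84] 0.66 w 0.001
panel world [ 0.5485 -0.1809] size [0.1945 0.0984] th 0.1282 rel deg 2.32 mid [ 0.7 -1.3] far y 2.7 near y -5.4
```

drive_tool --targets "0 0 40 0 0 0 0;0 0 80 20 0 0 0;0 0 115 60 0 0 0;0 0 120 97 0 0 0;0 0 120 97 0 0 0;0 0 120 97 0 0 0;0 0 120 97 0 0 0"

```text
time: 13.42
ee_pos: [0.484, -0.3058, 0.0339]
tcp_rot: [-0.0, -0.044, 0.999, -0.0]
wrist_force: [-0.5, -0.2, 0.6]
width: -0.001
grip_force: 0.0
```

```bash
python3 -c "
from h import *
st()"
```

```text
t 13.42 TCP mark mm [ -74.5 -120. ] z 33.9 toolx ang err -0.0001 tilt [-0. -0.] F mark [-0.47 -0.18] 0.58 w -0.001
```

drive_tool --targets "0 0 15 -3 0 0 0;0 0 28 -3 0 0 0;0 0 36 -3 0 0 0;0 0 39 -3 0 0 0;0 0 42 -3 0 0 0;0 0 45 -3 0 0 0;0 0 48 -3 0 0 0;0 0 48 -3 0 0 0"

```text
time: 14.08
ee_pos: [0.4798, -0.2581, 0.0369]
tcp_rot: [0.0, -0.044, 0.999, -0.001]
wrist_force: [-0.5, -3.5, 3.0]
width: -0.002
grip_force: 1.7
```

drive_tool --targets "0 0 -10 0 0 0 0;0 0 -40 0 0 0 0;0 0 -80 -10 0 0 0;0 0 -120 -50 0 0 0;0 0 -160 -80 0 0 0;0 0 -160 -90 0 0 0;0 0 -160 -90 0 0 0"

```text
time: 14.67
ee_pos: [0.4937, -0.4233, 0.1313]
tcp_rot: [0.002, -0.042, 0.999, -0.003]
wrist_force: [-0.5, 0.0, 0.3]
width: 0.001
grip_force: 0.0
```

```bash
python3 -c "
from h import *
st()
for i in range(2):
  c=robot.camera('top'); face(c,MARK,YAW)
cv2.imwrite('pics/t4.png',cv2.resize(c['img'][90:230,250:400],None,fx=4,fy=4,interpolation=cv2.INTER_CUBIC))"
```

```text
t 14.67 TCP mark mm [ -75.2 -237.9] z 131.3 toolx ang err -0.0047 tilt [ 0.005 -0.006] F mark [-0.49  0.04] 0.28 w 0.001
panel world [ 0.5493 -0.1773] size [0.1944 0.0983] th 0.0916 rel deg 0.22 mid [1.8 2.2] far y 2.6 near y 1.9
panel world [ 0.5494 -0.1773] size [0.194  0.0983] th 0.089 rel deg 0.07 mid [1.9 2.3] far y 2.4 near y 2.1
```

View pics/t4.png

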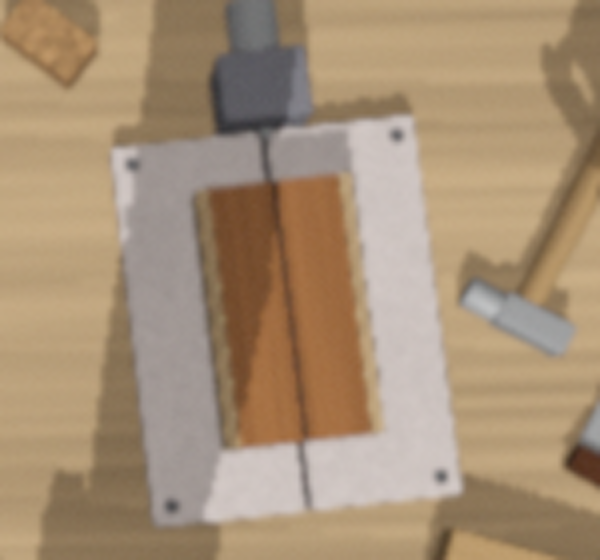

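The panel now looks aligned: its pencil line (275,180)-(303,440) continues the scribed line (265,130)-(310,508). I'll check this to subpixel accuracy, and measure the pedal in both views.

Run:
```python
from h import *
c=robot.camera("top"); g=cv2.cvtColor(c["img"],cv2.COLOR_BGR2GRAY).astype(float)
A=np.array([[np.cos(YAW),np.sin(YAW)],[-np.sin(YAW),np.cos(YAW)]])
def trace(rows,z):
    o=[]
    for v in rows:
        u=np.interp(v,[90+130/4,90+508/4],[250+265/4,250+310/4]); u0=int(round(u)); x=np.arange(u0-4,u0+5); s=g[v,x]
        d=np.clip(np.interp(x,[x[0],x[-1]],[s[0],s[-1]])-s-6,0,None)
        if d.sum(): o.append(A@(plane(c,(d*x).sum()/d.sum(),v,z)[:2]-MARK)*1000)
    return np.array(o)
L=trace(list(range(126,132))+list(range(206,216)),.02); print("scribe",L.round(1).tolist())
P=trace(range(138,198,3),.056); k=np.polyfit(P[:,0],P[:,1],1); print("pencil",P.round(1).tolist(),"far",np.polyval(k,102),"near",np.polyval(k,-98))
# pedal side-camera crop
s=robot.camera("side"); cv2.imwrite("pics/ped.png",cv2.resize(s["img"][150:210,215:305],None,fx=8,fy=8,interpolation=cv2.INTER_CUBIC))
```

```text
scribe [[137.4, -0.6], [134.3, -0.1], [131.1, 0.2], [127.9, 0.3], [124.6, 0.1], [121.4, -0.0], [-115.8, -0.4], [-118.9, -0.4], [-122.0, -0.2], [-125.1, 0.1], [-128.2, 0.2], [-131.3, 0.2], [-134.4, 0.1], [-137.6, -0.1], [-140.7, -0.3], [-143.8, -0.2]]
pencil [[91.5, 3.6], [82.3, 4.5], [73.0, 4.3], [63.7, 3.3], [54.3, 1.9], [45.0, 2.0], [35.7, 1.3], [26.5, 1.4], [17.3, 1.3], [8.2, 1.8], [-1.0, 1.7], [-10.2, 1.7], [-19.4, 1.8], [-28.6, 1.2], [-37.7, 1.6], [-46.8, 1.6], [-56.0, 1.4], [-65.0, 1.8], [-74.2, 1.1], [-83.3, 1.2]] far 3.400160542891366 near 0.6175144943621671
```

View pics/ped.png

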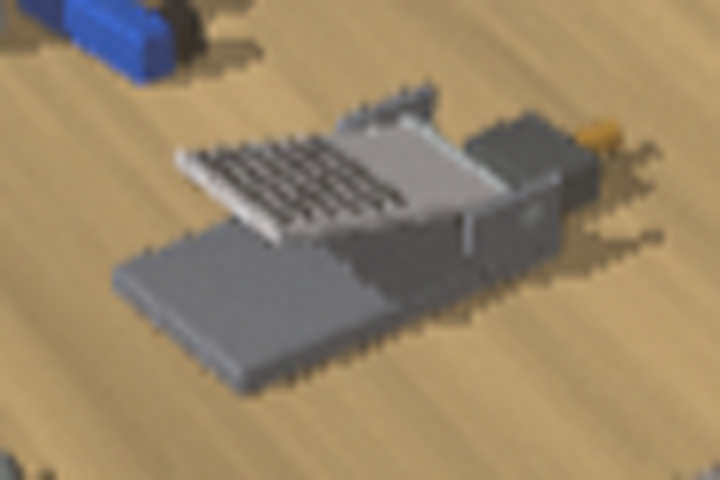

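Run:
```python
from h import *
s=robot.camera("side"); c=robot.camera("top")
f=lambda u,v:(215+(u+.5)/8-.5,150+(v+.5)/8-.5); t=lambda u,v:(190+(u+.5)/4-.5,80+(v+.5)/4-.5)
for n,p,z in[("nearL",(178,155),.066),("nearR",(280,240),.066),("farR",(505,190),.034),("farL",(410,118),.034)]: print(n,plane(s,*f(*p),z).round(4))
for n,p,z in[("nearL",(62,462),.066),("nearR",(155,440),.066),("farR",(140,288),.034),("farL",(42,302),.034),("baseL",(65,495),.0),("baseR",(180,475),0)]: print("top",n,plane(c,*t(*p),z).round(4))
```

```text
nearL [0.4744 0.1741 0.066 ]
nearR [0.4827 0.0999 0.066 ]
farR [0.6052 0.1296 0.034 ]
farL [0.5974 0.1974 0.034 ]
top nearL [0.4719 0.1751 0.066 ]
top nearR [0.4868 0.1054 0.066 ]
top farR [0.6074 0.1184 0.034 ]
top farL [0.5982 0.1945 0.034 ]
top baseL [0.4496 0.184  0.    ]
top baseR [0.4634 0.0928 0.    ]
```

drive_tool --targets "0 -64 564 -10 0 0 0;0 -64 564 -10 0 0 0;0 -64 564 -10 0 0 0;0 -64 564 -10 0 0 0;0 -64 564 -10 0 0 0;0 -64 564 -10 0 0 0;0 -64 564 -10 0 0 0;0 -64 564 -10 0 0 0;0 -64 564 -10 0 0 0;0 -64 564 -10 0 0 0"

```text
time: 15.8
ee_pos: [0.5031, 0.0031, 0.1333]
tcp_rot: [-0.0, -0.045, 0.999, 0.0]
wrist_force: [1.2, -0.7, 0.5]
width: -0.001
grip_force: 0.0
```

```bash
python3 -c "
from h import *
st()"
```

```text
t 15.8 TCP mark mm [-28.4 186. ] z 133.3 toolx ang err 0.0021 tilt [-0.001  0.001] F mark [ 1.16 -0.81] 0.47 w -0.001
```

To (-11,326): dx -17, dy +140.

drive_tool --targets "0 -17 140 0 0 0 0;0 -17 140 0 0 0 0;0 -17 140 0 0 0 0;0 -17 140 0 0 0 0;0 -17 140 0 0 0 0;0 -17 140 0 0 0 0;0 -17 140 25 0 0 0;0 -17 140 50 0 0 0;0 -17 140 50 0 0 0;0 -17 140 50 0 0 0"

```text
time: 16.63
ee_pos: [0.5079, 0.1395, 0.083]
tcp_rot: [-0.001, -0.043, 0.999, -0.001]
wrist_force: [-0.2, -0.3, -0.4]
width: -0.002
grip_force: 0.0
```

```bash
python3 -c "
from h import *
st(); print(robot.observe()['ee_pos'])
c=robot.camera('top'); face(c,MARK,YAW)
c=robot.camera('side'); cv2.imwrite('pics/p2.png',cv2.resize(c['img'][110:220,200:340],None,fx=5,fy=5))"
```

```text
t 16.63 TCP mark mm [-11.6 321.5] z 83.0 toolx ang err -0.0012 tilt [-0.003 -0.002] F mark [-0.2  -0.28] -0.38 w -0.002
[0.50792045 0.13951047 0.08300438]
panel world [ 0.5496 -0.1776] size [0.1948 0.0974] th 0.0904 rel deg 0.15 mid [2.1 1.9] far y 2.1 near y 1.6
```

View pics/p2.png

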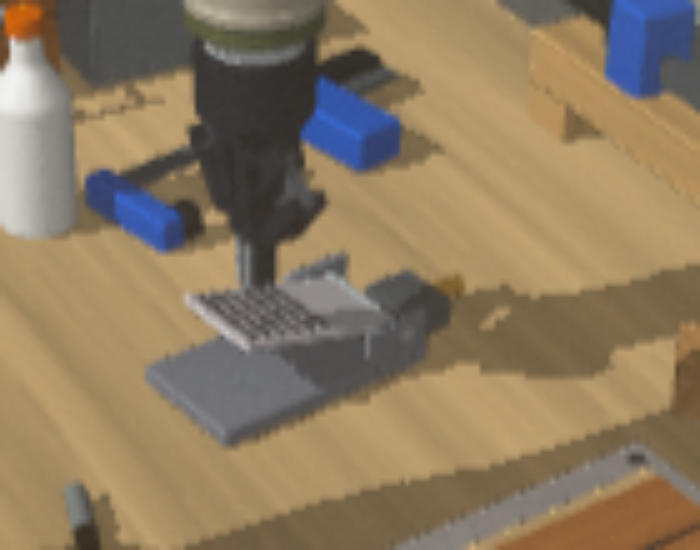

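The finger tip at (258,285) is above the ribbed treadle, and the panel is still on the line (2.1 and 1.6 mm). Now I'll press the pedal.

drive_tool --targets "0 0 3 15 0 0 0;0 0 3 25 0 0 0;0 0 3 32 0 0 0;0 0 3 38 0 0 0;0 0 3 43 0 0 0;0 0 3 47 0 0 0;0 0 3 47 0 0 0"

```text
time: 17.32
ee_pos: [0.5078, 0.1441, 0.0366]
tcp_rot: [-0.001, -0.044, 0.999, 0.0]
wrist_force: [-6.0, -0.9, 8.9]
width: -0.002
grip_force: 4.4
```

drive_tool --targets "0 0 0 2 0 0 0;0 0 0 4 0 0 0;0 0 0 4 0 0 0;0 0 0 4 0 0 0"

```text
time: 17.65
ee_pos: [0.508, 0.1442, 0.0346]
tcp_rot: [-0.001, -0.044, 0.999, 0.001]
wrist_force: [-14.8, -2.9, 28.0]
width: 0.002
grip_force: 13.9
```

drive_tool --targets "0 0 0 1 0 0 0;0 0 0 1 0 0 0;0 0 0 1 0 0 0;0 0 0 1 0 0 0;0 0 0 -10 0 0 0;0 0 0 -25 0 0 0;0 0 0 -60 0 0 0;0 0 0 -100 0 0 0;0 0 0 -140 0 0 0;0 0 0 -140 0 0 0"

```text
time: 18.48
ee_pos: [0.5123, 0.1448, 0.1809]
tcp_rot: [0.005, -0.044, 0.999, 0.002]
wrist_force: [1.5, -0.4, 0.7]
width: -0.0
grip_force: 0.0
```

```bash
python3 -c "
from h import *
st()
c=robot.camera('top'); face(c,MARK,YAW)
c=robot.camera('side'); cv2.imwrite('pics/end.png',c['img'])"
```

```text
t 18.48 TCP mark mm [ -6.8 326.3] z 180.9 toolx ang err -0.0005 tilt [0.01  0.005] F mark [ 1.46 -0.55] 0.67 w -0.0
panel world [ 0.5498 -0.1774] size [0.1951 0.0992] th 0.0939 rel deg 0.35 mid [2.3 2.2] far y 2.8 near y 1.5
```

View pics/end.png

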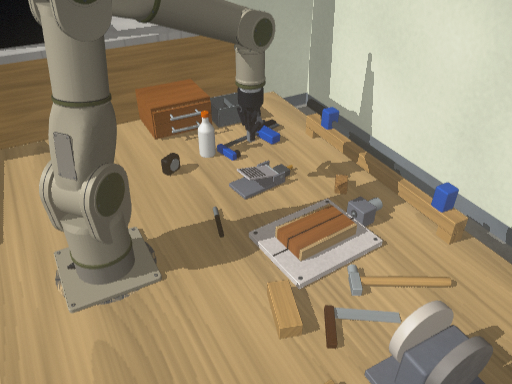

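The pedal is back up at (262,175), the gripper is clear of everything, the panel at (317,230) is on the line, and the other things haven't moved. I'll hand the job in.

```bash
python3 -c "
from h import *
print(robot.finish_job())"
```

```text
the job is handed in; nothing more can be done
None
```

Handed in at about 18.5 s with no verdict returned: the panel was tapped left, right, left, right, right (the last two both on the right), its ends measure about 3 mm and 1.5 mm off the scribed line, the pedal was pressed to its stop and is back up, and nothing else on the bench looks moved.

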